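# Free a bearing's split retaining ring with a hooked pick

### The arm

A 7-joint arm with a two-finger parallel gripper is mounted at the origin on the work surface. World frame = base frame: x ahead of the robot, y to its left, z up, the work surface at z = 0. Lengths are in m, angles in rad, forces in N, time in s.
With the tool pointing down it reaches from about 0.35 to 0.9 m from the base axis. Payload 7.2 kg.
Tool frame: the origin (TCP) lies at the very end of the fingers, on their centre line; the grasp point (between the pads) lies 19 mm behind it (ctrl.pinch_z is the z of the grasp point in the tool frame, in m); z points along the fingers, y is the direction in which the jaws open and shut (so a half turn about z gives the same grasp; the last joint's range is limited). The gripper opens to 85 mm and grips with 20 to 120 N. Pads are 22 mm wide; open, the fingers measure 114 mm over their backs; the gripper's body (76 mm by 85 mm) begins 54 mm behind the grasp point. The pads swing forward as they close: fully open they stand 13 mm farther back than shut.
Start: joints at [-1.333, 0.411, -0.013, 1.596, 0.006, 1.134, -0.082], TCP at [0.188, 0.596, 0.231] pointing down, gripper open.
Joint ranges: [-2.95, 2.95], [-0.29, 1.99], [-1.47, 1.44], [0.14, 2.54], [-1.03, 4.17], [0.13, 1.85], [-2.86, 2.86]. Speed limits (rad/s): [2.39, 2.39, 3.01, 3.01, 3.14, 3.14, 3.14].

### API

Orientations are given as a 3x3 rotation matrix whose columns are the frame's x, y, z axes.
In Python, from station import ctrl, vision, nets gives the robot as it stands.
- The arm moves only by the shell command python3 -m inch 'ROWS' [FORCE]. ROWS is JSON, a list that holds one entry, the list of rows, each a list of 5 numbers: the opening, from -1 (shut) to 1 (fully open), then the shift along the tool's x, y, z in units of 30 mm (1.0 is 30 mm), then the turn about the tool's z in units of 6 degrees (1.0 is 6 degrees). A call has 1 to 8 rows; each row shifts and turns the pose as measured when the row begins, along the tool's axes as they then stand; what a row does not reach is not made up. A row lasts 1/10 s, in which the tool goes at most 50 mm and 8.59 degrees, less where a joint would pass 70% of its speed; a pose out of reach is approached as far as the arm can. A call is refused whole if a number of a shift passes 1 or a number of a turn 1, either way. A call with a gripper value outside its range is refused whole. The fingers move at their own pace and stop on an object; FORCE is the grip in N (left out, the last holds). Time passes only in rows, so rows that do not move let the fingers close. It gives the time, the measured TCP pose, the force and the opening at its end, in the units of the state.
- ctrl.get_state(): the state, without advancing time (a new reading comes with each control period).
- vision.snapshot(name): name is "scene" or "top"; returns a dict with "color" (400x640x3 uint8, red, green, blue), "vertical_fov" (degrees; the focal length in pixels is half the picture's height over the tangent of half this angle, whatever the lens; pixels are square), "cx", "cy" (the principal point, pixels), "eye" and "orientation" of the camera in the world. Camera axes: x right, y down, z forward; pixel columns grow to the right and rows downward; lengths in m; the calibration is good to about 2 mm. A picture is of the moment at which its call begins. There is no depth.
- ctrl.sign_off(): hands the job in, once; it reports no verdict.
Trained networks look in a picture, given as the dict that the camera call returned (one of the last four; its "shot" number tells which), for a name from the list of things; names that differ only in an ending like _2 or _b are one class to them, and where a whole thing is asked for, a point or a joint stands for the part that bears it (a point fixed in the world has none). Each returns a list of dicts, best first, with "conf" (0 to 1); they miss things now and then, are a little off and sometimes report something else, mostly with a low value. They report only what shows in the picture. A call takes as long as a camera call. They do not tell look-alikes from the thing itself.
- nets.look_for(picture, target): "location" ([column, row] in pixels, amid what is visible of it).
The state is a dict: "time": time; "joints": joint angles; "joint_velocities": joint speeds; "tau": joint torques, N m; "position": TCP position; "tcp_rot": TCP orientation; "ft_force": force on the tool from outside, world axes, zero at the start; "ft_torque": the same for the moment, N m; "grip_width": opening from 0.0 (shut) to 1.0 (fully open).
Only numpy, scipy, OpenCV 4.12 (cv2) and the standard library are available. Lean on these libraries where they do the work, as an engineer would, in place of code of your own. Each camera call takes 0.05 s, during which the arm holds its last target. There are 200 camera calls.

### The job

The turntable's bearing is to be changed: take the orange-handled hooked pick from the rack, feel with its tip for the pocket under the yellow end of the split retaining ring and lift until both ends of the ring have snapped out over the blue sprung tabs, leaving it resting loose on top of them in the housing. Touch the ring only with the pick, never press the pick hard on anything, then stand the pick back in its own hole of the rack and leave everything else where it is.

Things in the scene. Friction and masses are not known exactly. Their poses are not given: they have to be found in the camera images.
- hub: fixed turntable disc of pale wood, 200 mm across, 24 mm thick, with a round aluminium bearing housing at its middle (76 mm inside, 100 mm outside, rim 60 mm above the bench). Origin: on its axis at the bench top, z up. The housing is rigid: feel it with a few newtons; over 12 N from the pick on the housing or bearing marks them
- well (a point): on the housing's axis, 44 mm above the hub origin: level of the seat under the ring. Inside the ring the well is open (56 mm across, 13 mm spindle stub at its middle, up to 13 mm above this point) down to a flat steel bearing face. The bearing floats on a stiff spring (12 N per mm): its face lies anywhere from 5 to 8 mm below the seat and must be felt
- tab_nose0 (a point): inner edge, top side, of a blue sprung tab, 33.5 mm from the axis, at 98 degrees from hub x towards hub y, 50 mm high. The two tabs reach 2 to 3 mm over the ring's edge, hinge upward and spring back down, so the ring stays on top once lifted past them
- tab_nose1 (a point): the same point of the other tab, at -50 degrees from hub x. The ring's back, opposite its gap, is tucked under a fixed lip of the housing and stays there
- ring: loose split ring of dark steel in the housing, 72 mm outside, 56 mm inside, 4 mm thick, 30 g, with a 50 degree gap centred on its own x axis; the end on the +y side of the gap is painted yellow. Origin: centre of its underside, 44 mm above the hub origin when seated; axes within 3 degrees of the hub's. Lifting it at the yellow end takes about 10 N; after 20 mm of lift both ends are over their tabs
- ring_end (a point): on the ring's underside in the yellow part (which runs from 25 to 81 degrees), 32 mm from the ring's axis at 50 degrees. The ring lies on a solid seat except over one pocket under the yellow part: 7 mm wide, open to the well, reaching down to the bearing face and out to 38 mm. Its middle is out of sight, anywhere from 33 to 73 degrees from hub x: feel for it
- ring_other_end (a point): the ring's underside near its other, unpainted end: 32 mm from the ring's axis at -35 degrees; about 8 mm above the seat when snapped out (ring_end then about 9 mm)
- pick: hooked pick upright in a hole of the rack, 80 g: steel shank 5 mm thick with a foot at its bottom, 5 mm wide and 4 mm high, that reaches 14 mm out along the pick's +x; a collar 42 mm across, 80 to 85 mm up, rests on the rack; above it an orange handle 18 mm square, 85 to 137 mm up. Origin: on the shank's axis at the foot's underside, z up along the shank
- pick_tip (a point): end of the foot, at half its thickness: 14 mm along the pick's x, 2 mm above its origin
- pick_grip (a point): middle of the orange handle, 112 mm above the pick's origin; the handle's flats face the pick's x and y
- rack: fixed wooden rack, 110 by 200 mm, its top 92 mm above the bench, with two holes of 35 mm at y = +46 and -46 mm, one for the pick and one for the awl. Origin: centre of its underside
- awl: bystander: the same tool with a black handle and a straight point, in the other hole of the rack
- brush: bystander: bench brush lying on the bench
- wood_ring: bystander: flat wooden ring, 84 mm across, 18 mm thick, on the bench
- tin: bystander: small closed steel tin, 52 mm across, 55 mm tall, on the bench
Mind the look-alikes: they are no part of the job. Leave any pink or turquoise look-alike of the pick alone.

How it is judged:
By the outcome, as a careful person would: the job done as asked, in the order asked, and still so for the second after the job is handed in, with the robot touching nothing.
It also fails if it takes over 72 s, if anything falls off the work surface, if the arm or the gripper's body presses on something with over 40 N, if the wrist force passes 120 N, or if a joint passes its speed limit or range.

## Working session

There is one attempt and no reset: what is moved stays moved. The work goes in short steps, Python scripts to look and compute and a shell command to move; the robot and the scene stay as the last step left them, time stands still between calls to the robot, and variables do not carry over. Pictures are saved under pics/ and viewed, about 8 in all and at most 12, crops included, and the job is handed in when it is done.

```bash
mkdir -p pics; ls
cat > h.py <<'E'
import numpy as np, cv2
from station import ctrl, vision, nets
def snap(n,save=None):
    p=vision.snapshot(n)
    if save: cv2.imwrite('pics/'+save,p['color'][:,:,::-1])
    return p
def f(p): return 200/np.tan(np.radians(p['vertical_fov'])/2)
def ray(p,uv):
    d=np.array([(uv[0]-p['cx'])/f(p),(uv[1]-p['cy'])/f(p),1.]); return np.array(p['eye']),np.array(p['orientation'])@d
def atz(p,uv,z):
    e,d=ray(p,uv); return e+d*(z-e[2])/d[2]
def proj(p,X):
    c=np.array(p['orientation']).T@(np.array(X)-p['eye']); return np.array([p['cx']+f(p)*c[0]/c[2],p['cy']+f(p)*c[1]/c[2]])
def tri(ps,uvs):
    A=0;b=0
    for p,uv in zip(ps,uvs):
        e,d=ray(p,uv); d=d/np.linalg.norm(d); M=np.eye(3)-np.outer(d,d); A=A+M; b=b+M@e
    return np.linalg.solve(A,b)
E
python3 - <<'E'
from h import *
a=snap('scene','s0.png');b=snap('top','t0.png')
for p in (a,b):
    print({k:np.round(v,3) for k,v in p.items() if k not in('color',)})
    for n in ['hub','well','tab_nose0','tab_nose1','ring','ring_end','ring_other_end','pick','pick_tip','pick_grip','rack','awl']:
        try: print(n,[(np.round(r['location'],1).tolist(),round(r['conf'],2)) for r in nets.look_for(p,n)[:3]])
        except Exception as e: print(n,e)
cv2.imwrite('pics/both0.png',cv2.resize(np.vstack([a['color'],b['color']])[:,:,::-1],None,fx=.75,fy=.75))
print(ctrl.get_state())
E
```

```text
pics
{'vertical_fov': np.float64(52.076), 'cx': np.float64(320.698), 'cy': np.float64(195.648), 'eye': array([1.201, 0.19 , 0.691]), 'orientation': array([[-0.117,  0.641, -0.758],
       [ 0.993,  0.09 , -0.077],
       [ 0.019, -0.762, -0.647]]), 'shot': np.int64(1)}
hub [([188.1, 215.2], 0.92), ([255.3, 238.3], 0.29)]
well [([185.1, 213.7], 0.75)]
tab_nose0 [([186.0, 210.2], 0.7)]
tab_nose1 [([186.0, 210.2], 0.7)]
ring [([352.8, 211.6], 0.66)]
ring_end [([255.4, 237.0], 0.68), ([180.6, 193.4], 0.48)]
ring_other_end [([189.2, 190.3], 0.7)]
pick [([372.1, 193.9], 0.88), ([425.2, 193.8], 0.76), ([365.2, 173.3], 0.68)]
pick_tip [([377.7, 195.3], 0.68), ([363.1, 174.0], 0.64), ([419.3, 188.9], 0.55)]
pick_grip [([372.1, 193.3], 0.83), ([427.2, 190.8], 0.72), ([360.0, 171.3], 0.5)]
rack [([353.4, 209.4], 0.97)]
awl [([336.1, 185.5], 0.57)]
{'vertical_fov': np.float64(51.785), 'cx': np.float64(310.259), 'cy': np.float64(197.716), 'eye': array([0.415, 0.104, 0.983]), 'orientation': array([[ 0.027, -0.998,  0.063],
       [-1.   , -0.028, -0.007],
       [ 0.009, -0.063, -0.998]]), 'shot':
[... 647 characters left out ...]
   1.13427007, -0.08217878]), 'joint_velocities': array([-0.00175172,  0.00090362, -0.00038301, -0.00090631,  0.00035037,
       -0.00045638, -0.0017676 ]), 'tau': array([ 6.50478032e-04, -6.00426078e+01,  6.81368206e-01, -2.99742204e+01,
        1.39661087e-02,  2.18894711e-03,  3.42950568e-05]), 'position': array([0.18817861, 0.59602479, 0.23129428]), 'tcp_rot': array([[-9.53617573e-01,  3.01020803e-01,  1.96385626e-05],
       [ 3.01020803e-01,  9.53617571e-01,  5.84633021e-05],
       [-1.12900827e-06,  6.16632481e-05, -9.99999998e-01]]), 'ft_force': array([0.59199634, 0.6185754 , 0.0878115 ]), 'ft_torque': array([-0.04634423, -0.01493622,  0.02389144]), 'grip_width': 1.0008690536521776}
```

View pics/both0.png

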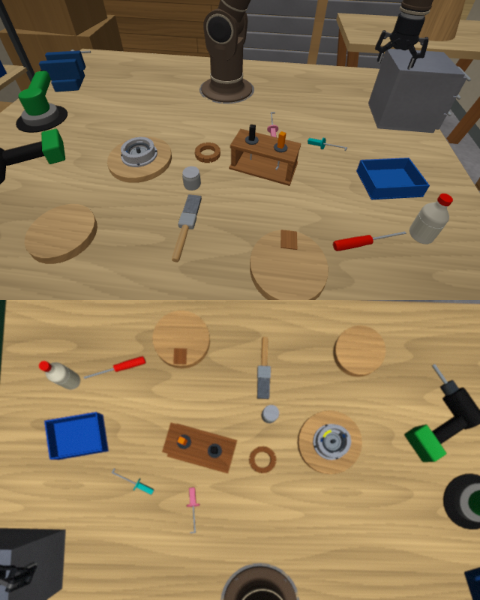

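The upper half is the scene camera and the lower half is the top camera. The orange-handled pick stands in the rack at top (245,187) and scene (375,187). The black awl is at top (286,198). The pink and turquoise tools lie on the bench at top (257,265) and (187,248), so they are look-alikes to leave alone. The hub is at top (440,190). I'll confirm this in enlarged crops.

Run:
```python
from h import *
a=cv2.imread('pics/s0.png');b=cv2.imread('pics/t0.png')
def crop(im,x,y,w,h): return cv2.resize(im[y:y+h,x:x+w],(400,300),interpolation=cv2.INTER_CUBIC)
c=np.vstack([np.hstack([crop(b,390,145,100,75),crop(b,205,150,120,90)]),np.hstack([crop(a,135,170,100,75),crop(a,300,155,120,90)])])
cv2.imwrite('pics/crop1.png',c)
pa=vision.snapshot('scene');pb=vision.snapshot('top')
for nm,im in(('s',a),('t',b)):
    hsv=cv2.cvtColor(im,cv2.COLOR_BGR2HSV)
    for k,lo,hi in(('orange',(8,200,150),(17,255,255)),('yellow',(24,120,120),(35,255,255)),('blue',(95,90,60),(130,255,255))):
        m=cv2.inRange(hsv,lo,hi);n,l,st,ce=cv2.connectedComponentsWithStats(m)
        print(nm,k,[(np.round(ce[i],1).tolist(),st[i].tolist()) for i in range(1,n) if st[i,4]>5][:12])
```

```text
s orange [([376.6, 179.0], [372, 177, 9, 4, 13])]
s yellow []
s blue [([82.4, 70.7], [60, 68, 47, 8, 214]), ([76.2, 81.7], [52, 78, 50, 10, 271]), ([56.8, 91.2], [55, 90, 5, 3, 9]), ([85.6, 112.4], [69, 102, 34, 20, 454]), ([522.2, 238.0], [476, 210, 97, 56, 4170])]
t orange [([241.4, 186.6], [237, 182, 10, 10, 75])]
t yellow [([435.6, 177.2], [431, 173, 11, 10, 46])]
t blue [([101.2, 180.8], [60, 150, 84, 63, 4046]), ([457.9, 180.9], [456, 179, 5, 5, 20]), ([428.9, 186.4], [428, 185, 3, 4, 11]), ([636.8, 370.6], [634, 367, 6, 7, 34])]
```

View pics/crop1.png

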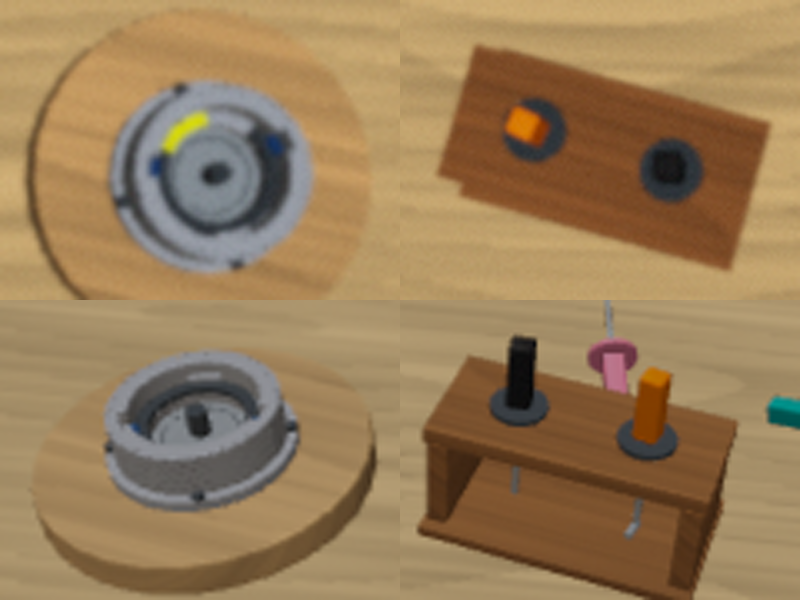

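```bash
cat > fit.py <<'E'
from h import *
from scipy.optimize import differential_evolution as DE, minimize
P=[vision.snapshot('scene'),vision.snapshot('top')]
np.random.seed(0)
# hub centre by radial gradient
G=[]
for p in P:
    g=cv2.GaussianBlur(p['color'].astype(np.float32).mean(2),(0,0),0.8); G.append((cv2.Sobel(g,cv2.CV_32F,1,0),cv2.Sobel(g,cv2.CV_32F,0,1)))
th=np.linspace(0,2*np.pi,180)
def projv(p,X):
    c=(X-np.array(p['eye']))@np.array(p['orientation']); return np.stack([p['cx']+f(p)*c[:,0]/c[:,2],p['cy']+f(p)*c[:,1]/c[:,2]],1)
def score(c,cams=(0,1),circ=((.05,.06),(.038,.06),(.1,.024))):
    s=0
    for i in cams:
        for r,z in circ:
            X=np.stack([c[0]+r*np.cos(th),c[1]+r*np.sin(th),0*th+z],1)
            u=projv(P[i],X).astype(np.float32); X[:,:2]+=.001*np.stack([np.cos(th),np.sin(th)],1)
            n=projv(P[i],X)-u; n/=np.linalg.norm(n,axis=1)[:,None]
            gx,gy=[cv2.remap(q,u[:,0].copy(),u[:,1].copy(),1).ravel() for q in G[i]]
            s+=np.minimum(abs(gx*n[:,0]+gy*n[:,1]),150).mean()
    return -s
i=atz(P[1],(442,189),.06)[:2]; print('init',i)
bd=[(i[0]-.02,i[0]+.02),(i[1]-.02,i[1]+.02)]
for cams in((0,1),(0,),(1,)):
    r=DE(lambda c:score(c,cams),bd,seed=1); print('hub',cams,r.x.round(4),round(r.fun,1))
    if cams==(0,1): H=r.x
rt=DE(lambda c:score(c,(1,)),bd,seed=1).x
for uv,z in(((457.9,180.9),.05),((428.9,186.4),.05),((435.6,177.2),.048)):
    v=atz(P[1],uv,z)[:2]-rt; print('blue/yellow top: r',np.hypot(*v).round(4),'ang',np.degrees(np.arctan2(v[1],v[0])).round(1))
# handle fit
def soft(p):
    c=p['color'].astype(float); R,Gc,B=c[...,0],c[...,1],c[...,2]
    return np.clip(((R-B)/(R+1)-.74)/.15,0,1)*(R>60)
M=[soft(p) for p in P]
b0=[(365,165,25,35),(228,172,28,28)]
def ren(c,p,b,s=8):
    a=c[2]; R=np.array([[np.cos(a),-np.sin(a)],[np.sin(a),np.cos(a)]])
    q=np.array([[1,1],[-1,1],[-1,-1],[1,-1]])*.009@R.T+c[:2]
    X=np.vstack([np.c_[q,np.full(4,.097)],np.c_[q,np.full(4,.149)]])
    u=(projv(p,X)-[b[0]-.5,b[1]-.5])*s
    im=np.zeros((b[3]*s,b[2]*s),np.float32); cv2.fillConvexPoly(im,cv2.convexHull(u.astype(np.int32)),1)
    return cv2.resize(im,(b[2],b[3]),interpolation=cv2.INTER_AREA)
def cost(c,cams=(0,1)):
    return sum(((ren(c,P[k],b0[k])-M[k][b0[k][1]:b0[k][1]+b0[k][3],b0[k][0]:b0[k][0]+b0[k][2]])**2).sum() for k in cams)
i=atz(P[1],(241.4,186.6),.149)[:2]
for cams in((0,1),(0,),(1,)):
    r=DE(lambda c:cost(c,cams),[(i[0]-.02,i[0]+.02),(i[1]-.02,i[1]+.02),(0,np.pi/2)],seed=1,maxiter=150); print('pick',cams,r.x[:2].round(4),np.degrees(r.x[2]).round(1),round(r.fun,2))
    if cams==(0,1): K=r.x
# overlay
o=[]
for k,(x,y,w,h) in((1,(390,145,100,75)),(1,(205,150,120,90)),(0,(135,170,100,75)),(0,(335,160,80,60))):
    s=400/w; im=cv2.resize(P[k]['color'][y:y+h,x:x+w,::-1],(400,300),interpolation=cv2.INTER_CUBIC)
    def dl(X,c=(0,0,255)): cv2.polylines(im,[((projv(P[k],X)-[x-.5,y-.5])*s).astype(np.int32)],False,c,1)
    for r,z in((.05,.06),(.038,.06),(.1,.024)): dl(np.stack([H[0]+r*np.cos(th),H[1]+r*np.sin(th),0*th+z],1))
    for n in range(4):
        a=K[2]+n*np.pi/2
        dl(np.array([[K[0],K[1],.014],[K[0]+.014*np.cos(a),K[1]+.014*np.sin(a),.014]]),[(255,0,0),(0,255,0),(255,0,255),(0,255,255)][n])
        q=np.array([[np.cos(t),np.sin(t)] for t in (a+np.pi/4,a+3*np.pi/4)])*.009*2**.5+K[:2]
        for z in(.097,.149): dl(np.c_[q,[z,z]],(0,0,0))
    o.append(im)
cv2.imwrite('pics/ov1.png',np.vstack([np.hstack(o[:2]),np.hstack(o[2:])]))
E
python3 fit.py
```

```text
init [ 0.50197719 -0.19897826]
hub (0, 1) [ 0.5055 -0.2081] -467.5
hub (0,) [ 0.5046 -0.2076] -245.1
hub (1,) [ 0.5064 -0.2083] -231.3
blue/yellow top: r 0.0342 ang -61.9
blue/yellow top: r 0.0361 ang 87.4
blue/yellow top: r 0.031 ang 40.9
pick (0, 1) [0.4877 0.2385] 80.8 47.95
pick (0,) [0.4853 0.2384] 82.5 20.58
pick (1,) [0.4876 0.2397] 61.0 16.06
```

View pics/ov1.png

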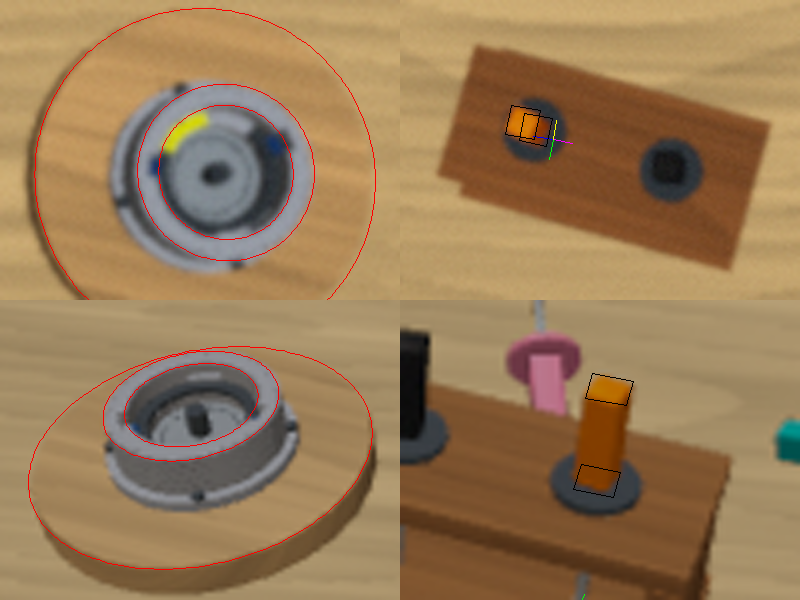

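The hub overlay fits: axis near (0.5055, −0.208), and the tabs put its yaw at about −11°. The orange handle is near (0.4875, 0.2385). Its foot shows down-left of the shank in the scene view, so pick yaw is about −14°, and the flats agree. It is the only orange-handled tool and stands in the rack hole. The awl beside it is black, and the pink and turquoise tools lie on the bench. I'll approach with the jaws along the pick's x.

```bash
cat > go.py <<'E'
import sys,numpy as np
from station import ctrl
s=ctrl.get_state(); R=np.array(s['tcp_rot']); p=np.array(s['position'])
yaw=np.degrees(np.arctan2(R[1,0],R[0,0]))
print('t',round(s['time'],2),'pos',p.round(4),'xyaw',yaw.round(1),'zax',R[:,2].round(3),'F',np.round(s['ft_force'],2),'T',np.round(s['ft_torque'],3),'w',round(s['grip_width'],3),'q7',round(s['joints'][6],2))
if len(sys.argv)>1:
    a=list(map(float,sys.argv[1:])); d=R.T@(np.array(a[:3])-p)
    print('units xyz',(d/.03).round(2),'turn',(-((a[3]-yaw+180)%360-180)/6).round(2) if len(a)>3 else '')
E
python3 -m inch '[[[1,-1,-0.64,0,0],[1,-1,-0.64,0,0],[1,-1,-0.64,0,0],[1,-1,-0.64,0,0],[1,-1,-0.64,0,0],[1,-1,-0.64,0,0],[1,-1,-0.64,0,0],[1,-1,-0.64,0,0]]]' 60
python3 go.py .4875 .2385 .231 76
```

```text
time: 2.3
position: [0.3724, 0.3751, 0.2305]
tcp_rot: [[-0.957, 0.29, -0.002], [0.29, 0.957, 0.004], [0.003, 0.003, -1.0]]
ft_force: [0.9, 0.2, -0.2]
grip_width: 0.998
t 2.3 pos [0.3724 0.3751 0.2305] xyaw 163.1 zax [-0.002  0.004 -1.   ] F [ 0.86  0.16 -0.18] T [-0.031 -0.027 -0.041] w 0.998 q7 0.43
units xyz [-4.99 -3.24 -0.04] turn 14.52
```

```bash
python3 -m inch '[[[1,-0.9,-0.6,0,0],[1,-0.9,-0.6,0,0],[1,-0.9,-0.6,0,0],[1,-0.9,-0.6,0,0],[1,-0.8,-0.5,0,0],[1,-0.3,-0.2,0,0],[1,0,0,0,1],[1,0,0,0,1]]]' >/dev/null
python3 -m inch '[[[1,0,0,0,1],[1,0,0,0,1],[1,0,0,0,1],[1,0,0,0,1],[1,0,0,0,1],[1,0,0,0,1],[1,0,0,0,1],[1,0,0,0,1]]]' >/dev/null
python3 -m inch '[[[1,0,0,0,1],[1,0,0,0,1],[1,0,0,0,1],[1,0,0,0,1],[1,0,0,0,0.3],[1,0,0,0,0]]]'>/dev/null
python3 go.py .4875 .2385 .200 76
```

```text
t 4.5 pos [0.4793 0.2477 0.2312] xyaw 74.0 zax [-0.003  0.011 -1.   ] F [-0.32  0.29 -0.51] T [ 0.004  0.017 -0.027] w 1.0 q7 -0.7
units xyz [-0.23  0.35  1.04] turn -0.33
```

```bash
python3 -m inch '[[[1,-0.23,0.35,0.5,-0.33],[1,0,0,0.5,0],[1,0,0,0,0]]]'>/dev/null
python3 go.py .4875 .2385 .105 76
python3 - <<'E'
from h import *
a=snap('scene','s1.png');b=snap('top','t1.png')
c=lambda im,x,y,w,h: cv2.resize(im['color'][y:y+h,x:x+w,::-1],(400,300),interpolation=cv2.INTER_CUBIC)
cv2.imwrite('pics/c1.png',np.hstack([c(a,320,120,120,90),c(b,185,140,120,90)]))
E
```

```text
t 4.8 pos [0.4865 0.2411 0.2008] xyaw 76.5 zax [-0.003  0.013 -1.   ] F [-0.11  0.59 -0.18] T [-0.026 -0.044  0.056] w 1.003 q7 -0.62
units xyz [-0.11  0.07  3.19] turn 0.08
```

View pics/c1.png

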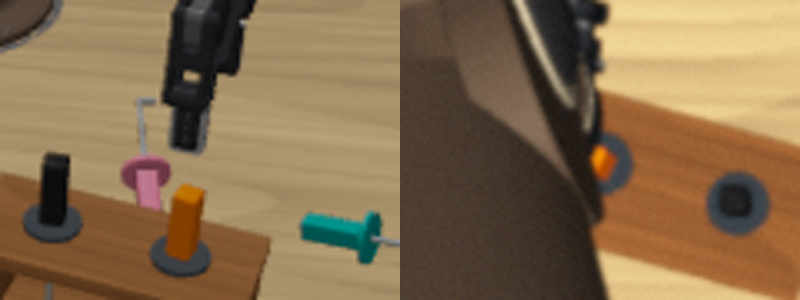

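The near finger lines up with the orange handle in the scene view (crop (187,130) above (188,190)). Descending.

```bash
python3 -m inch '[[[1,-0.1,0.07,0.8,0],[1,0,0,0.8,0],[1,0,0,0.8,0],[1,0,0,0.6,0],[1,0,0,0.15,0],[1,0,0,0,0]]]'>/dev/null
python3 go.py .4875 .2385 .105 76
python3 -m inch '[[[0,0,0,0,0],[-0.3,0,0,0,0],[-0.6,0,0,0,0],[-1,0,0,0,0],[-1,0,0,0,0],[-1,0,0,0,0]]]' 60 >/dev/null
python3 go.py
```

```text
t 5.5 pos [0.4921 0.2432 0.1114] xyaw 76.7 zax [ 0.007  0.02  -1.   ] F [0.28 1.15 1.01] T [-0.031 -0.008  0.035] w 1.0 q7 -0.54
units xyz [-0.19 -0.11  0.21] turn 0.12
t 6.1 pos [0.4941 0.2447 0.1158] xyaw 76.7 zax [ 0.012  0.025 -1.   ] F [ 0.05 -0.63 -0.42] T [-0.048 -0.005 -0.032] w 0.204 q7 -0.55
```

```bash
python3 -m inch '[[[-1,0,0,0,0]]]' 100 >/dev/null; python3 go.py
python3 -m inch '[[[-1,0,0,0,0]]]' >/dev/null; python3 go.py
python3 -m inch '[[[-1,0,0,0,0],[-1,0,0,0,0]]]' >/dev/null; python3 go.py
```

```text
t 6.2 pos [0.4941 0.2446 0.1158] xyaw 76.7 zax [ 0.012  0.025 -1.   ] F [ 0.13  0.15 -0.89] T [-0.007  0.027 -0.015] w 0.195 q7 -0.55
t 6.3 pos [0.494  0.2446 0.1157] xyaw 76.7 zax [ 0.012  0.024 -1.   ] F [-0.12 -0.98 -0.73] T [-0.006  0.05  -0.046] w 0.197 q7 -0.55
t 6.5 pos [0.494  0.2446 0.1156] xyaw 76.7 zax [ 0.012  0.024 -1.   ] F [-0.47  0.6   0.24] T [-0.053  0.054  0.011] w 0.197 q7 -0.55
```

```bash
python3 -m inch '[[[-1,0,0,-0.15,0],[-1,0,-0.1,-0.1,0],[-1,0,-0.1,-0.1,0],[-1,0,0,-0.3,0]]]' >/dev/null; python3 go.py
python3 -m inch '[[[-1,0,0,-0.5,0],[-1,0,0,-0.5,0],[-1,0,0,-0.5,0],[-1,0,0,0,0]]]' >/dev/null; python3 go.py .489 .246 .24 76
```

```text
t 6.9 pos [0.4866 0.245  0.1352] xyaw 76.7 zax [ 0.009  0.023 -1.   ] F [-0.27  0.6  -0.83] T [-0.018 -0.013  0.056] w 0.195 q7 -0.57
t 7.3 pos [0.4865 0.2442 0.185 ] xyaw 76.7 zax [ 0.011  0.024 -1.   ] F [ 0.37  0.23 -1.54] T [-0.041 -0.001  0.004] w 0.194 q7 -0.6
units xyz [ 0.12  0.08 -1.83] turn 0.12
```

```bash
python3 -m inch '[[[-1,0,0,-0.8,0],[-1,0,0,-0.8,0],[-1,0,0,-0.8,0],[-1,0,0,-0.6,0],[-1,-0.5,0.15,0,0],[-1,-0.9,0.3,0,0],[-1,-0.9,0.3,0,0],[-1,-0.9,0.3,0,0]]]' >/dev/null; python3 go.py .515 -.204 .26 112
python3 -m inch '[[[-1,-0.9,0.3,0,0],[-1,-0.9,0.3,0,0],[-1,-0.9,0.3,0,0],[-1,-0.9,0.3,0,0],[-1,-0.9,0.3,0,0],[-1,-0.9,0.3,0,0],[-1,-0.9,0.3,0,0],[-1,-0.9,0.3,0,0]]]' >/dev/null; python3 go.py .515 -.204 .26 112
```

```text
t 8.1 pos [0.4911 0.1394 0.2712] xyaw 77.2 zax [ 0.007  0.023 -1.   ] F [ 0.68  0.44 -0.48] T [-0.027  0.006  0.001] w 0.195 q7 -0.47
units xyz [-10.99   3.31   0.12] turn -5.8
t 8.9 pos [ 0.5046 -0.1056  0.256 ] xyaw 76.9 zax [-0.004  0.02  -1.   ] F [-0.55  0.25 -1.3 ] T [-0.055  0.017  0.015] w 0.194 q7 0.07
units xyz [-3.11  1.08 -0.2 ] turn -5.85
```

```bash
python3 -m inch '[[[-1,-0.9,0.3,0,0],[-1,-0.9,0.3,0,0],[-1,-0.8,0.3,0,0],[-1,-0.2,0.1,0,0],[-1,0,0,0.3,-1],[-1,0,0,0.4,-1],[-1,0,0,0.4,-1],[-1,0,0,0.4,-1]]]' >/dev/null; 
python3 -m inch '[[[-1,0,0,0.3,-1],[-1,0,0,0.2,-0.8],[-1,0,0,0,0]]]' >/dev/null; 
python3 go.py .515 -.204 .19 112
python3 - <<'E'
from h import *
a=snap('scene','s2.png');b=snap('top','t2.png')
c=lambda im,x,y,w,h: cv2.resize(im['color'][y:y+h,x:x+w,::-1],(400,300),interpolation=cv2.INTER_CUBIC)
cv2.imwrite('pics/c2.png',np.hstack([c(a,135,155,100,75),c(b,390,145,100,75)]))
E
```

```text
t 10.0 pos [ 0.5003 -0.2044  0.1798] xyaw 112.3 zax [-0.02  0.02 -1.  ] F [ 0.06  0.65 -1.8 ] T [-0.04  -0.01  -0.035] w 0.192 q7 0.92
units xyz [-0.16  0.45 -0.35] turn 0.06
```

View pics/c2.png

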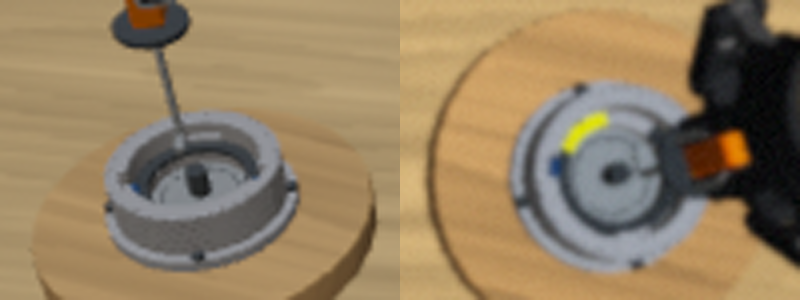

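```bash
cat > pk.py <<'E'
from h import *
def pick():
    s=ctrl.get_state(); R=np.array(s['tcp_rot']); p=np.array(s['position'])
    dn=R@np.array([-.026,0,1]); dn/=np.linalg.norm(dn)
    y=R[:,1]-dn*(R[:,1]@dn); y/=np.linalg.norm(y)
    o=p+dn*.1036
    return s,o,o+.014*y-dn*.002,dn,y
H=np.array([.5055,-.2081]); YAW=-11
def rep(H=H):
    s,o,t,dn,y=pick()
    pol=lambda q:(round(np.hypot(*(q[:2]-H))*1e3,1),round(np.degrees(np.arctan2(q[1]-H[1],q[0]-H[0]))-YAW,1))
    print('t',round(s['time'],2),'foot z',round(o[2]*1e3,2),'shank r,phi',pol(o),'tip',pol(t),'footdir',round(np.degrees(np.arctan2(y[1],y[0]))-YAW,1),'F',np.round(s['ft_force'],1),'T',np.round(s['ft_torque'],2),'dn',dn.round(3)[:2])
if __name__=='__main__': rep()
E
python3 - <<'E'
from pk import *
rep(); s,o,t,dn,y=pick()
print(o.round(4),t.round(4))
for n in('scene','top'):
    p=vision.snapshot(n)
    for k,X in(('o',o),('tip',t),('collar',o-dn*.085),('stubtop',[*H,.057])): print(n,k,proj(p,X).round(1))
E
```

```text
t 10.1 foot z 77.21 shank r,phi (np.float64(6.2), np.float64(163.4)) tip (np.float64(11.1), np.float64(58.4)) footdir 33.1 F [ 0.2 -0.2 -1.6] T [-0.06 -0.05 -0.01] dn [-0.009 -0.004]
[ 0.5    -0.2052  0.0772] [ 0.513  -0.1999  0.0791]
scene o [183.  188.5]
scene tip [183.  191.6]
scene collar [175.4 159. ]
scene stubtop [182.7 196.5]
top o [447.4 189.3]
top tip [445.3 183.3]
top collar [461.6 185.4]
top stubtop [445.6 187.7]
```

```bash
python3 - <<'E'
t=open('pk.py').read()
t=t.replace("o=p+dn*.1036","o=p+dn*.1036-.007*R[:,0]")
t=t.replace("if __name__=='__main__': rep()","""if __name__=='__main__':
    import sys; rep()
    if len(sys.argv)>1:
        r,phi,z=map(float,sys.argv[1:4]); s,o,t,dn,y=pick(); a=np.radians(phi+YAW)
        d=np.array(s['tcp_rot']).T@(np.array([H[0]+r/1e3*np.cos(a),H[1]+r/1e3*np.sin(a),z/1e3])-o)
        fd=np.degrees(np.arctan2(y[1],y[0]))-YAW
        print('units',(d/.03).round(3),'turn',round(-(phi-fd)/6,2))""")
open('pk.py','w').write(t)
E
python3 pk.py 11.5 33 68
```

```text
t 10.2 foot z 77.8 shank r,phi (np.float64(4.4), np.float64(-105.0)) tip (np.float64(11.1), np.float64(18.0)) footdir 33.2 F [ 0.5  0.  -1.5] T [-0.01 -0.02 -0.02] dn [-0.007 -0.005]
units [0.089 0.495 0.325] turn 0.03
```

```bash
python3 -m inch '[[[-1,0.1,0.3,0,0],[-1,0,0.2,0.15,0],[-1,0,0,0.15,0],[-1,0,0,0,0]]]' >/dev/null; 
python3 pk.py 11.5 33 60
python3 - <<'E'
from pk import *
s,o,t,dn,y=pick(); th=np.linspace(0,6.28,90); ims=[]
for n,(x,y0,w,h) in(('scene',(155,165,60,45)),('top',(420,165,60,45))):
    p=vision.snapshot(n); k=400/w
    im=cv2.resize(p['color'][y0:y0+h,x:x+w,::-1],(400,300),interpolation=cv2.INTER_CUBIC); im2=im.copy()
    q=lambda X:((np.array([proj(p,v) for v in X])-[x-.5,y0-.5])*k).astype(np.int32)
    for r,z in((.05,.06),(.038,.06),(.028,.048)): cv2.polylines(im2,[q([[H[0]+r*np.cos(a),H[1]+r*np.sin(a),z] for a in th])],False,(0,0,255),1)
    cv2.polylines(im2,[q([o-dn*.06,o,t])],False,(0,255,0),1)
    ims.append(np.vstack([im,im2]))
cv2.imwrite('pics/c3.png',np.hstack(ims))
E
```

```text
t 10.6 foot z 68.95 shank r,phi (np.float64(14.6), np.float64(35.5)) tip (np.float64(28.6), np.float64(34.3)) footdir 33.1 F [-0.7  0.1 -0.7] T [-0.01 -0.03  0.04] dn [-0.005 -0.005]
units [-0.028 -0.1    0.298] turn 0.01
```

View pics/c3.png

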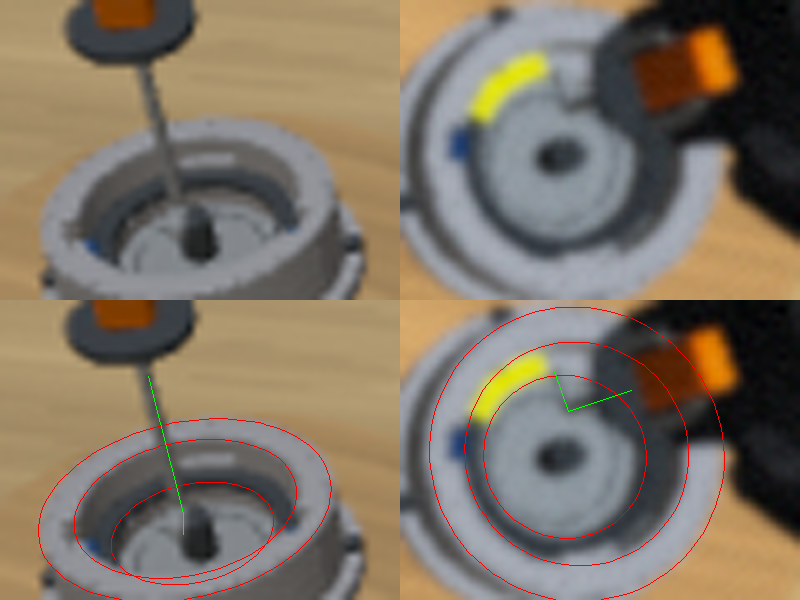

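The green model sits on the pick in both views. The foot is at top crop (570,105)→(555,75), between the stub and the yellow end. The hub circles agree to about 1 mm. Moving to r = 11.5 mm and lowering gently.

```bash
python3 -m inch '[[[-1,-0.03,-0.08,0.15,0],[-1,0,0,0.15,0],[-1,0,0,0.1,0],[-1,0,0,0,0]]]' >/dev/null; 
python3 pk.py 11.5 33 45
python3 -m inch '[[[-1,0,0,0.15,0],[-1,0,0,0.15,0],[-1,0,0,0.1,0],[-1,0,0,0,0]]]' >/dev/null; 
python3 pk.py 11.5 33 42
```

```text
t 11.1 foot z 56.38 shank r,phi (np.float64(11.0), np.float64(29.3)) tip (np.float64(25.0), np.float64(31.4)) footdir 33.0 F [-0.4  0.3 -0.7] T [ 0.    0.   -0.03] dn [-0.005 -0.006]
units [0.015 0.02  0.38 ] turn -0.0
t 11.5 foot z 43.26 shank r,phi (np.float64(10.8), np.float64(30.6)) tip (np.float64(24.8), np.float64(32.0)) footdir 33.0 F [-0.5  0.1 -0.6] T [-0.01 -0.03  0.02] dn [-0.005 -0.006]
units [0.014 0.023 0.042] turn -0.0
```

```bash
for i in 1; do python3 -m inch '[[[-1,0,0,0.05,0],[-1,0,0,0,0]]]' >/dev/null; python3 pk.py
python3 -m inch '[[[-1,0,0,0.05,0],[-1,0,0,0,0]]]' >/dev/null;  python3 pk.py
python3 -m inch '[[[-1,0,0,0.03,0],[-1,0,0,0,0]]]' >/dev/null;  python3 pk.py; done
```

```text
t 11.7 foot z 41.57 shank r,phi (np.float64(10.8), np.float64(30.8)) tip (np.float64(24.8), np.float64(32.1)) footdir 33.0 F [ 0.8  0.3 -1. ] T [ 0.02 -0.03  0.05] dn [-0.005 -0.006]
t 11.9 foot z 40.11 shank r,phi (np.float64(11.0), np.float64(30.5)) tip (np.float64(25.0), np.float64(31.9)) footdir 33.0 F [ 0.4 -0.7 -1.9] T [-0.01  0.03 -0.  ] dn [-0.005 -0.006]
t 12.1 foot z 39.28 shank r,phi (np.float64(11.1), np.float64(30.3)) tip (np.float64(25.1), np.float64(31.8)) footdir 33.0 F [ 0.2  0.4 -0.4] T [-0.06 -0.03  0.04] dn [-0.004 -0.006]
```

```bash
python3 -m inch '[[[-1,0,0,0.03,0],[-1,0,0,0,0]]]' >/dev/null; python3 pk.py
python3 -m inch '[[[-1,0,0,0.03,0],[-1,0,0,0,0]]]' >/dev/null;  python3 pk.py
python3 -m inch '[[[-1,0,0,0.03,0],[-1,0,0,0,0]]]' >/dev/null;  python3 pk.py
```

```text
t 12.3 foot z 38.4 shank r,phi (np.float64(11.1), np.float64(30.2)) tip (np.float64(25.2), np.float64(31.7)) footdir 33.0 F [-0.8  0.3 -0.8] T [-0.01 -0.05 -0.02] dn [-0.004 -0.006]
t 12.5 foot z 37.45 shank r,phi (np.float64(11.1), np.float64(30.2)) tip (np.float64(25.1), np.float64(31.8)) footdir 33.0 F [ 0.1 -0.3 -0.8] T [-0.02 -0.   -0.02] dn [-0.004 -0.006]
t 12.7 foot z 36.76 shank r,phi (np.float64(11.3), np.float64(29.1)) tip (np.float64(25.3), np.float64(31.3)) footdir 33.0 F [-1.3  0.8  1. ] T [0.04 0.18 0.01] dn [-0.004 -0.006]
```

```bash
python3 -m inch '[[[-1,0,0,0.02,0]]]' >/dev/null; python3 pk.py
python3 -m inch '[[[-1,0,0,0,0]]]' >/dev/null;  python3 pk.py 12 33 38
```

```text
t 12.8 foot z 36.41 shank r,phi (np.float64(11.3), np.float64(28.7)) tip (np.float64(25.3), np.float64(31.1)) footdir 33.0 F [-0.4  0.4  3.9] T [ 0.01  0.3  -0.01] dn [-0.004 -0.006]
t 12.9 foot z 36.61 shank r,phi (np.float64(11.3), np.float64(28.3)) tip (np.float64(25.3), np.float64(30.9)) footdir 33.0 F [-0.5 -0.5  2.7] T [ 0.12  0.27 -0.  ] dn [-0.003 -0.006]
units [ 0.032  0.023 -0.046] turn -0.0
```

```bash
python3 -m inch '[[[-1,0.03,0,-0.025,0],[-1,0,0.03,0,0],[-1,0,0,0,0]]]' >/dev/null; python3 pk.py
python3 -m inch '[[[-1,0,0.03,0,0],[-1,0,0,0,0]]]' >/dev/null;  python3 pk.py
python3 -m inch '[[[-1,0,0.03,0,0],[-1,0,0,0,0]]]' >/dev/null;  python3 pk.py
python3 -m inch '[[[-1,0,0.03,0,0],[-1,0,0,0,0]]]' >/dev/null;  python3 pk.py 14 33 37.3
```

```text
t 13.2 foot z 37.09 shank r,phi (np.float64(12.3), np.float64(34.2)) tip (np.float64(26.3), np.float64(33.5)) footdir 33.0 F [-0.4 -0.1 -0.9] T [-0.04  0.02 -0.02] dn [-0.004 -0.006]
t 13.4 foot z 36.86 shank r,phi (np.float64(13.2), np.float64(34.6)) tip (np.float64(27.2), np.float64(33.8)) footdir 33.0 F [ 1.3 -0.3 -0.4] T [ 0.03 -0.04  0.03] dn [-0.004 -0.006]
t 13.6 foot z 36.84 shank r,phi (np.float64(13.8), np.float64(34.0)) tip (np.float64(27.8), np.float64(33.5)) footdir 33.0 F [-0.1 -0.4  0.1] T [-0.05  0.04  0.02] dn [-0.004 -0.006]
t 13.8 foot z 36.85 shank r,phi (np.float64(14.0), np.float64(33.5)) tip (np.float64(28.0), np.float64(33.2)) footdir 32.9 F [-1.3 -0.2  0.9] T [-0.03  0.22 -0.01] dn [-0.005 -0.006]
units [-0.004  0.001 -0.015] turn -0.01
```

```bash
python3 -m inch '[[[-1,0,0,-0.02,0],[-1,0.016,-0.006,0,-0.33],[-1,0.016,-0.006,0,-0.33],[-1,0,0.015,0,0],[-1,0,0,0,0]]]' >/dev/null; python3 pk.py 14 37 37.3
python3 -m inch '[[[-1,0.016,-0.006,0,-0.33],[-1,0.016,-0.006,0,-0.33],[-1,0,0.015,0,0],[-1,0,0,0,0]]]' >/dev/null; python3 pk.py 14 41 37.3
```

```text
t 14.3 foot z 37.09 shank r,phi (np.float64(14.0), np.float64(36.6)) tip (np.float64(28.0), np.float64(36.9)) footdir 37.2 F [-0.4 -0.8 -0.3] T [-0.2   0.24 -0.02] dn [-0.005 -0.006]
units [ 0.004  0.002 -0.007] turn 0.04
t 14.7 foot z 37.01 shank r,phi (np.float64(14.1), np.float64(39.3)) tip (np.float64(28.1), np.float64(40.4)) footdir 41.5 F [-2.2 -1.2 -0.2] T [-0.33  0.35 -0.06] dn [-0.003 -0.006]
units [ 0.014 -0.003 -0.009] turn 0.08
```

```bash
python3 -m inch '[[[-1,0.022,-0.004,-0.005,-0.33],[-1,0,0.015,0,0],[-1,0,0,0,0]]]' >/dev/null; python3 pk.py
python3 -m inch '[[[-1,0.022,-0.004,0,-0.33],[-1,0,0.01,0,0],[-1,0,0,0,0]]]' >/dev/null; python3 pk.py 
python3 -m inch '[[[-1,0.022,-0.004,-0.005,-0.33],[-1,0,0.01,0,0],[-1,0,0,0,0]]]' >/dev/null; python3 pk.py 14 47 37.3
```

```text
t 15.0 foot z 37.08 shank r,phi (np.float64(14.3), np.float64(42.1)) tip (np.float64(28.3), np.float64(42.9)) footdir 43.6 F [-0.4 -0.3 -0.7] T [-0.42  0.48 -0.01] dn [-0.003 -0.006]
t 15.3 foot z 37.05 shank r,phi (np.float64(14.4), np.float64(43.8)) tip (np.float64(28.4), np.float64(44.8)) footdir 45.7 F [-1.4 -0.8 -0.5] T [-0.54  0.5  -0.04] dn [-0.003 -0.006]
t 15.6 foot z 37.19 shank r,phi (np.float64(14.5), np.float64(45.8)) tip (np.float64(28.5), np.float64(46.8)) footdir 47.9 F [-1.4 -1.9 -0.8] T [-0.7   0.55 -0.04] dn [-0.002 -0.006]
units [ 0.011 -0.017 -0.003] turn 0.15
```

```bash
python3 -m inch '[[[-1,0.025,-0.012,-0.003,-0.3],[-1,0,0.008,0,0],[-1,0,0,0,0]]]' >/dev/null; python3 pk.py
python3 -m inch '[[[-1,0.022,-0.008,0,-0.3],[-1,0,0.006,0,0],[-1,0,0,0,0]]]' >/dev/null; python3 pk.py 
python3 -m inch '[[[-1,0.022,-0.008,-0.003,-0.3],[-1,0,0.006,0,0],[-1,0,0,0,0]]]' >/dev/null; python3 pk.py 14 53 37.3
```

```text
t 15.9 foot z 37.28 shank r,phi (np.float64(14.5), np.float64(48.3)) tip (np.float64(28.5), np.float64(49.1)) footdir 49.8 F [-1.8 -2.7 -1.1] T [-0.77  0.54 -0.02] dn [-0.001 -0.005]
t 16.2 foot z 37.35 shank r,phi (np.float64(14.6), np.float64(49.8)) tip (np.float64(28.6), np.float64(50.8)) footdir 51.8 F [-1.8 -2.6 -0.5] T [-0.82  0.54  0.01] dn [-0.    -0.005]
t 16.5 foot z 37.43 shank r,phi (np.float64(14.7), np.float64(52.5)) tip (np.float64(28.7), np.float64(53.1)) footdir 53.8 F [-2.1 -3.7 -1.1] T [-0.87  0.62 -0.  ] dn [ 0.    -0.005]
units [ 0.005 -0.024  0.004] turn 0.13
```

```bash
python3 -m inch '[[[-1,0.02,-0.018,0.004,-0.3],[-1,0,0.006,0,0],[-1,0,0,0,0]]]' >/dev/null; python3 pk.py
python3 -m inch '[[[-1,0.02,-0.012,0.003,-0.3],[-1,0,0.006,0,0],[-1,0,0,0,0]]]' >/dev/null; python3 pk.py 
python3 -m inch '[[[-1,0.02,-0.012,0.002,-0.3],[-1,0,0.006,0,0],[-1,0,0,0,0]]]' >/dev/null; python3 pk.py 14 59 37.3
```

```text
t 16.8 foot z 37.42 shank r,phi (np.float64(14.8), np.float64(54.6)) tip (np.float64(28.8), np.float64(55.2)) footdir 55.7 F [-2.9 -3.  -0.3] T [-0.89  0.53 -0.06] dn [ 0.001 -0.004]
t 17.1 foot z 37.35 shank r,phi (np.float64(14.9), np.float64(57.1)) tip (np.float64(28.9), np.float64(57.4)) footdir 57.7 F [-1.5 -2.7 -0.6] T [-0.9   0.51 -0.02] dn [ 0.002 -0.004]
t 17.4 foot z 37.34 shank r,phi (np.float64(15.0), np.float64(59.2)) tip (np.float64(29.0), np.float64(59.4)) footdir 59.6 F [-1.6 -3.1 -1.1] T [-0.92  0.58 -0.01] dn [ 0.002 -0.003]
units [-0.001 -0.035  0.001] turn 0.11
```

```bash
python3 -m inch '[[[-1,0.02,-0.015,0,-0.3],[-1,0,0.006,0,0],[-1,0,0,0,0]]]' >/dev/null; python3 pk.py
python3 -m inch '[[[-1,0.02,-0.012,0,-0.3],[-1,0,0.006,0,0],[-1,0,0,0,0]]]' >/dev/null; python3 pk.py 
python3 -m inch '[[[-1,0.02,-0.012,0,-0.3],[-1,0,0.006,0,0],[-1,0,0,0,0]]]' >/dev/null; python3 pk.py 
python3 -m inch '[[[-1,0.02,-0.012,0,-0.3],[-1,0,0.006,0,0],[-1,0,0,0,0]]]' >/dev/null; python3 pk.py 14 67 37.3
```

```text
t 17.7 foot z 37.33 shank r,phi (np.float64(15.3), np.float64(62.0)) tip (np.float64(29.3), np.float64(61.8)) footdir 61.6 F [-1.4 -3.  -0.4] T [-0.86  0.54 -0.04] dn [ 0.003 -0.002]
t 18.0 foot z 37.54 shank r,phi (np.float64(17.7), np.float64(64.6)) tip (np.float64(31.7), np.float64(64.2)) footdir 63.6 F [-0.7  0.4 -1.3] T [-0.01 -0.02  0.02] dn [0.005 0.001]
t 18.3 foot z 37.7 shank r,phi (np.float64(19.6), np.float64(66.9)) tip (np.float64(33.6), np.float64(66.4)) footdir 65.7 F [-0.2  0.2 -0.2] T [-0.02 -0.03 -0.03] dn [0.007 0.002]
t 18.6 foot z 37.76 shank r,phi (np.float64(20.0), np.float64(68.7)) tip (np.float64(34.0), np.float64(68.3)) footdir 67.6 F [ 0.4  0.7 -0.9] T [-0.02 -0.05  0.  ] dn [0.008 0.003]
units [-0.018 -0.199  0.013] turn 0.11
```

The tip fell into the pocket: tip radius jumped from 29 to 34 mm near φ ≈ 64–68° and the force dropped to zero. Lifting now.

```bash
python3 -m inch '[[[-1,-0.015,0.01,-0.05,0],[-1,0,0,-0.05,0],[-1,0,0,0,0]]]' >/dev/null; python3 pk.py
python3 -m inch '[[[-1,0,0,-0.05,0],[-1,0,0,-0.05,0]]]' >/dev/null; python3 pk.py 20 67 46
```

```text
t 18.9 foot z 40.49 shank r,phi (np.float64(20.2), np.float64(68.1)) tip (np.float64(34.2), np.float64(67.9)) footdir 67.6 F [ 0.7 -0.2 -5.2] T [-0.06 -0.24  0.02] dn [0.007 0.004]
t 19.1 foot z 42.67 shank r,phi (np.float64(20.2), np.float64(69.6)) tip (np.float64(34.1), np.float64(68.8)) footdir 67.6 F [ 1.7  1.3 -8.5] T [-0.14 -0.52 -0.01] dn [0.006 0.004]
units [-0.028 -0.004 -0.112] turn 0.1
```

```bash
python3 -m inch '[[[-1,-0.015,0,-0.08,0],[-1,-0.01,0,-0.08,0]]]' >/dev/null; python3 pk.py 20 67 46
python3 -m inch '[[[-1,-0.01,0,-0.08,0],[-1,-0.01,0,-0.08,0]]]' >/dev/null; python3 pk.py 20 67 50
```

```text
t 19.3 foot z 46.76 shank r,phi (np.float64(20.0), np.float64(70.0)) tip (np.float64(34.0), np.float64(69.0)) footdir 67.6 F [ 1.1 -0.5 -7.2] T [-0.19 -0.19 -0.01] dn [0.004 0.004]
units [-0.036  0.001  0.024] turn 0.1
t 19.5 foot z 51.84 shank r,phi (np.float64(19.4), np.float64(68.6)) tip (np.float64(33.4), np.float64(68.2)) footdir 67.6 F [-0.1 -0.3 -5.8] T [-0.23 -0.02 -0.03] dn [0.003 0.004]
units [-0.02   0.02   0.061] turn 0.1
```

```bash
python3 -m inch '[[[-1,-0.01,0.02,-0.08,0],[-1,0,0.01,-0.08,0]]]' >/dev/null; python3 pk.py 20 67 60
python3 -m inch '[[[-1,0,0.01,-0.08,0],[-1,0,0,-0.05,0],[-1,0,0,0,0]]]' >/dev/null; python3 pk.py 20 67 62
python3 - <<'E'
from h import *
a=snap('scene','s4.png');b=snap('top','t4.png')
c=lambda im,x,y,w,h: cv2.resize(im['color'][y:y+h,x:x+w,::-1],(400,300),interpolation=cv2.INTER_CUBIC)
cv2.imwrite('pics/c4.png',np.hstack([c(a,150,160,70,52),c(b,415,160,70,52)]))
E
```

```text
t 19.7 foot z 57.57 shank r,phi (np.float64(19.6), np.float64(67.1)) tip (np.float64(33.6), np.float64(67.3)) footdir 67.6 F [ 0.3  0.5 -1.7] T [-0.06  0.02  0.  ] dn [0.002 0.003]
units [ 0.001  0.014 -0.081] turn 0.1
t 20.0 foot z 64.06 shank r,phi (np.float64(21.1), np.float64(61.6)) tip (np.float64(35.0), np.float64(64.0)) footdir 67.6 F [-0.3 -0.8 -1.6] T [ 0.    0.01 -0.03] dn [0.007 0.003]
units [ 0.065 -0.032  0.07 ] turn 0.1
```

View pics/c4.png

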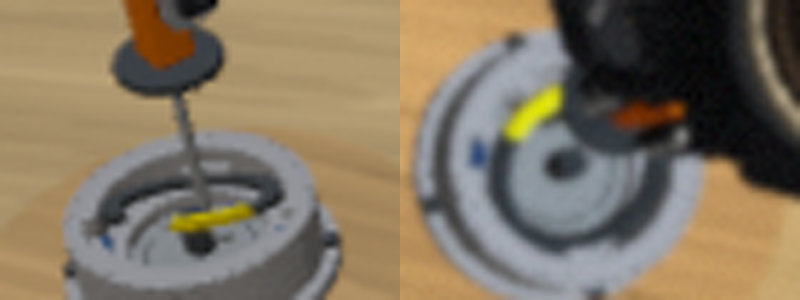

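The yellow end is up (scene crop (215,218)) and the lift force has dropped to about the tools' weight, so the tabs have been passed. Now I lower the pick until the ring rests on the tabs, then draw the foot inward.

```bash
python3 -m inch '[[[-1,0.03,-0.03,0.1,0],[-1,0.01,0,0.15,0],[-1,0,0,0.13,0],[-1,0,0,0,0]]]' >/dev/null; python3 pk.py 19 67 47
python3 -m inch '[[[-1,0,0,0.08,0],[-1,0,0,0,0]]]' >/dev/null; python3 pk.py 19 67 46
python3 - <<'E'
from h import *
for n in('scene','top'):
    im=vision.snapshot(n)['color']; hsv=cv2.cvtColor(im,cv2.COLOR_RGB2HSV); m=cv2.inRange(hsv,(24,120,100),(35,255,255))
    y,x=np.nonzero(m[150:230,150:500]); print(n,len(x),x.mean()+150 if len(x) else 0,y.mean()+150 if len(x) else 0)
E
```

```text
t 20.5 foot z 50.97 shank r,phi (np.float64(20.1), np.float64(67.4)) tip (np.float64(34.1), np.float64(67.5)) footdir 67.6 F [-0.5 -0.1 -1.4] T [ 0.01 -0.05 -0.01] dn [0.006 0.004]
units [-0.008 -0.038  0.132] turn 0.1
t 20.7 foot z 47.98 shank r,phi (np.float64(20.0), np.float64(68.3)) tip (np.float64(34.0), np.float64(68.0)) footdir 67.6 F [-0.5  0.5 -1.4] T [-0.05 -0.05  0.04] dn [0.005 0.004]
units [-0.017 -0.035  0.066] turn 0.1
scene 28 187.46428571428572 203.28571428571428
top 52 435.5 177.69230769230768
```

```bash
python3 -m inch '[[[-1,-0.01,0,0.05,0],[-1,0,-0.02,0,0],[-1,0,0,0,0]]]' >/dev/null; python3 pk.py 12 67 46.5
python3 -m inch '[[[-1,0,-0.07,0,0],[-1,0,-0.06,0,0],[-1,0,-0.05,0,0],[-1,0,0,0,0]]]' >/dev/null; python3 pk.py 12 67 60
python3 - <<'E'
from h import *
for n in('scene','top'):
    im=vision.snapshot(n)['color']; hsv=cv2.cvtColor(im,cv2.COLOR_RGB2HSV); m=cv2.inRange(hsv,(24,120,100),(35,255,255))
    y,x=np.nonzero(m[150:230,150:500]); print(n,len(x),x.mean()+150 if len(x) else 0,y.mean()+150 if len(x) else 0)
E
```

```text
t 21.1 foot z 47.03 shank r,phi (np.float64(19.5), np.float64(65.6)) tip (np.float64(33.5), np.float64(66.5)) footdir 67.6 F [-0.6 -0.3 -0.7] T [ 0.02 -0.06  0.01] dn [0.006 0.003]
units [ 0.018 -0.249  0.016] turn 0.1
t 21.5 foot z 47.21 shank r,phi (np.float64(13.5), np.float64(64.1)) tip (np.float64(27.4), np.float64(65.9)) footdir 67.6 F [-0.1  0.6 -0.6] T [-0.04 -0.05 -0.01] dn [0.007 0.003]
units [ 0.032 -0.045 -0.426] turn 0.1
scene 28 187.46428571428572 203.28571428571428
top 53 435.50943396226415 177.77358490566039
```

```bash
python3 -m inch '[[[-1,0.02,-0.045,0,0],[-1,0,0,-0.05,0],[-1,0,0,-0.08,0],[-1,0,0,0,0]]]' >/dev/null; python3 pk.py 12 67 60
python3 -m inch '[[[-1,0,0,-0.1,0],[-1,0,0,-0.15,0],[-1,0,0,-0.15,0],[-1,0,0,0,0]]]' >/dev/null; python3 pk.py 12 67 80
```

```text
t 22.0 foot z 51.44 shank r,phi (np.float64(12.4), np.float64(66.5)) tip (np.float64(26.4), np.float64(67.1)) footdir 67.6 F [ 0.6 -0.2 -1.5] T [-0.01  0.04 -0.01] dn [0.007 0.003]
units [ 0.01  -0.013 -0.285] turn 0.1
t 22.4 foot z 64.79 shank r,phi (np.float64(12.5), np.float64(64.3)) tip (np.float64(26.5), np.float64(66.1)) footdir 67.6 F [-0.1 -0.9 -0.7] T [-0.04 -0.04  0.01] dn [0.007 0.003]
units [ 0.031 -0.014 -0.507] turn 0.1
```

```bash
python3 -m inch '[[[-1,0,0,-0.5,0.5],[-1,0,0,-0.7,1],[-1,0,0,-0.7,1],[-1,0,0,-0.7,1],[-1,0,0,-0.7,1],[-1,0,0,0,1],[-1,0,0,0,1],[-1,0,0,0,1]]]' >/dev/null; python3 go.py .4924 .238 .28 76.7; python3 pk.py
python3 - <<'E'
from h import *
a=snap('scene','s5.png');b=snap('top','t5.png')
c=lambda im,x,y,w,h: cv2.resize(im['color'][y:y+h,x:x+w,::-1],(400,300),interpolation=cv2.INTER_CUBIC)
cv2.imwrite('pics/c5.png',np.vstack([np.hstack([c(a,325,165,80,60),c(b,215,155,80,60)]),np.hstack([c(a,150,165,70,52),c(b,405,165,70,52)])]))
E
```

```text
t 23.2 pos [ 0.5075 -0.1964  0.2724] xyaw 99.9 zax [-0.014  0.018 -1.   ] F [ 0.46 -0.38 -0.2 ] T [0.008 0.003 0.006] w 0.191 q7 0.62
units xyz [14.35  2.    0.02] turn 3.87
t 23.2 foot z 168.62 shank r,phi (np.float64(4.7), np.float64(72.4)) tip (np.float64(17.3), np.float64(33.2)) footdir 20.9 F [ 0.5 -0.4 -0.2] T [0.01 0.   0.01] dn [-0.009 -0.007]
```

View pics/c5.png

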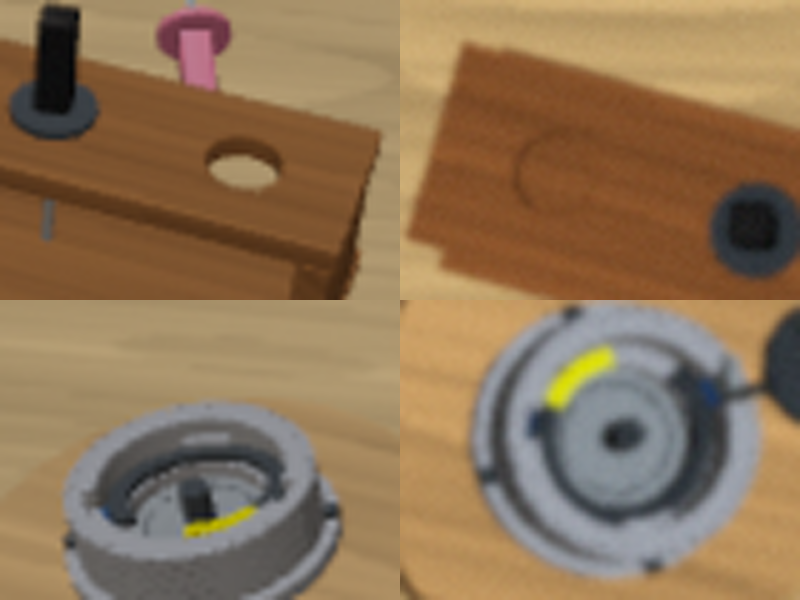

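```bash
python3 - <<'E'
from h import *
a=vision.snapshot('scene');b=vision.snapshot('top')
print(atz(a,(373.4,197.6),.092),atz(b,(246.0,188.6),.092))
# where pick stood, from first images: collar centre same way
im=cv2.imread('pics/t5.png')
E
python3 -m inch '[[[-1,0,0,0,1],[-1,0,0,0,1],[-1,0,0,0,1],[-1,0,0,0,0.8],[-1,0.6,0,0,0],[-1,0.9,-0.2,0,0],[-1,0.9,-0.2,0,0],[-1,0.9,-0.2,0,0]]]' >/dev/null; python3 go.py .4924 .238 .28 76.7
```

```text
[0.48858892 0.23777922 0.092     ] [0.4879164  0.23747894 0.092     ]
t 24.2 pos [ 0.5098 -0.0977  0.2727] xyaw 77.5 zax [-0.016  0.016 -1.   ] F [0.01 0.4  0.17] T [-0.019 -0.094 -0.011] w 0.195 q7 0.04
units xyz [10.8  -2.99 -0.05] turn 0.13
```

```bash
cat > pr.py <<'E'
from pk import *
import sys
s,o,t,dn,y=pick(); a=np.array(list(map(float,sys.argv[1:4])))
print('t',round(s['time'],2),'o',o.round(4),'footyaw',np.degrees(np.arctan2(y[1],y[0])).round(1),'units',(np.array(s['tcp_rot']).T@(a-o)/.03).round(3),'F',np.round(s['ft_force'],1),'T',np.round(s['ft_torque'],2),'dn',dn[:2].round(3))
E
python3 -m inch '[[[-1,0.9,-0.27,0,0],[-1,0.9,-0.27,0,0],[-1,0.9,-0.27,0,0],[-1,0.9,-0.27,0,0],[-1,0.9,-0.27,0,0],[-1,0.9,-0.27,0,0],[-1,0.9,-0.27,0,0],[-1,0.9,-0.27,0,0]]]' >/dev/null; python3 pr.py .4824 .239 .16
```

```text
t 25.0 o [0.4854 0.1279 0.173 ] footyaw -11.1 units [ 3.61  -0.802  0.496] F [-0.5 -0.3 -0.6] T [-0.04 -0.05 -0.01] dn [-0.021 -0.009]
```

```bash
python3 -m inch '[[[-1,0.9,-0.2,0.1,0.1],[-1,0.9,-0.2,0.1,0.1],[-1,0.9,-0.2,0.1,0.1],[-1,0.6,-0.15,0,0],[-1,0,0,0,0]]]' >/dev/null; python3 pr.py .4824 .239 .11
```

```text
t 25.5 o [0.4812 0.2379 0.1652] footyaw -11.8 units [0.019 0.069 1.838] F [-0.6  0.1 -0.2] T [-0.05 -0.02 -0.  ] dn [-0.022 -0.008]
```

```bash
python3 -m inch '[[[-1,0.02,0.06,0.5,0],[-1,0,0,0.6,0],[-1,0,0,0.5,0],[-1,0,0,0.1,0],[-1,0,0,0,0]]]' >/dev/null; python3 pr.py .4824 .239 .08
python3 - <<'E'
from h import *
a=snap('scene');
cv2.imwrite('pics/c6.png',cv2.resize(a['color'][140:230,320:440,::-1],(600,450),interpolation=cv2.INTER_CUBIC))
E
```

```text
t 26.0 o [0.4843 0.2337 0.1139] footyaw -11.7 units [ 0.147 -0.078  1.133] F [ 0.3 -0.2 -1.3] T [-0.01 -0.04 -0.  ] dn [-0.02 -0.01]
```

View pics/c6.png

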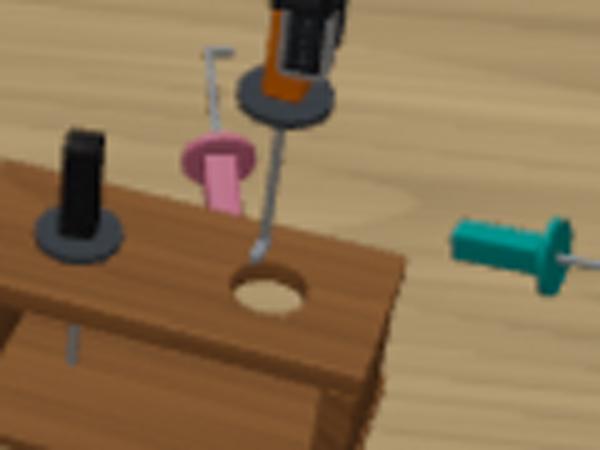

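The foot end is at (258,255) over the hole (268,290), and needs about 4 mm toward +y, as the numbers say. Correcting and lowering.

```bash
python3 -m inch '[[[-1,0.14,-0.07,0.1,0],[-1,0,0,0.3,0],[-1,0.03,-0.02,0.2,0],[-1,0,0,0,0]]]' >/dev/null; python3 pr.py .4824 .239 .07
python3 -m inch '[[[-1,0.03,-0.02,0.2,0],[-1,0.03,-0.02,0.3,0],[-1,0,0,0,0]]]' >/dev/null; python3 pr.py .4824 .239 .05
```

```text
t 26.45 o [0.4839 0.2402 0.097 ] footyaw -11.7 units [-0.063 -0.027  0.898] F [-0.5 -0.2 -0.5] T [-0.02 -0.03  0.01] dn [-0.017 -0.008]
t 26.75 o [0.4827 0.2428 0.0807] footyaw -11.6 units [-0.142  0.032  1.02 ] F [ 0.7  0.3 -1.6] T [-0.02  0.03  0.05] dn [-0.017 -0.008]
```

```bash
python3 -m inch '[[[-1,-0.13,0.03,0,0],[-1,0,0,0.25,0],[-1,0,0,0.3,0],[-1,0,0,0,0]]]' >/dev/null; python3 pr.py .4824 .239 .045
python3 -m inch '[[[-1,0,0,0.25,0],[-1,0,0,0.25,0],[-1,0,0,0,0]]]' >/dev/null; python3 pr.py .488 .2376 .02
```

```text
t 27.15 o [0.4826 0.2385 0.0626] footyaw -11.7 units [ 0.006 -0.002  0.586] F [-0.5  0.2 -1. ] T [-0.01  0.04  0.02] dn [-0.017 -0.008]
t 27.45 o [0.4824 0.2388 0.046 ] footyaw -11.7 units [-0.013  0.204  0.865] F [-0.  -0.8 -1.2] T [-0.03 -0.01 -0.03] dn [-0.017 -0.008]
```

```bash
python3 -m inch '[[[-1,0,0,0.25,0],[-1,0,0.1,0.2,0],[-1,0,0.1,0.1,0],[-1,0,0,0,0]]]' >/dev/null; python3 pr.py .488 .2376 .0145
python3 -m inch '[[[-1,0,0,0.2,0],[-1,0,0,0.1,0],[-1,0,0,0,0]]]' >/dev/null; python3 pr.py .488 .2376 .012
```

```text
t 27.85 o [0.4887 0.2379 0.0279] footyaw -11.6 units [-0.019 -0.013  0.445] F [-0.7 -0.  -1.1] T [-0.01 -0.01  0.01] dn [-0.017 -0.008]
t 28.15 o [0.4889 0.238  0.0182] footyaw -11.7 units [-0.021 -0.023  0.206] F [-0.6 -0.  -2.2] T [ 0.01 -0.02  0.08] dn [-0.017 -0.008]
```

```bash
python3 -m inch '[[[-1,-0.02,-0.02,0.1,0],[-1,0,0,0,0]]]' >/dev/null; python3 pr.py .488 .2376 .012
python3 -m inch '[[[-1,0,0,0.06,0],[-1,0,0,0,0]]]' >/dev/null; python3 pr.py .488 .2376 .012
python3 -m inch '[[[-1,0,0,0.03,0],[-1,0,0,0,0]]]' >/dev/null; python3 pr.py .488 .2376 .012
```

```text
t 28.35 o [0.488  0.2376 0.015 ] footyaw -11.7 units [-0.     0.001  0.099] F [-0.2  0.5 -1.1] T [-0.06 -0.03  0.08] dn [-0.017 -0.008]
t 28.55 o [0.488  0.2378 0.0132] footyaw -11.6 units [-0.006  0.002  0.039] F [-0.1 -0.3 -1.3] T [-0.02 -0.    0.04] dn [-0.017 -0.008]
t 28.75 o [0.4882 0.2379 0.0124] footyaw -11.7 units [-0.011 -0.004  0.014] F [-0.5 -1.  -1.1] T [-0.02 -0.   -0.02] dn [-0.016 -0.008]
```

```bash
python3 -m inch '[[[-1,0,0,0.02,0],[-1,0,0,0,0]]]' >/dev/null; python3 pr.py .488 .2376 .012
python3 -m inch '[[[-0.5,0,0,0,0],[-0.4,0,0,0,0],[-0.1,0,0,0,0],[0.3,0,0,0,0],[0.3,0,0,0,0]]]' 30 >/dev/null; python3 go.py
python3 -m inch '[[[0.3,0,0,-0.2,0],[0.3,0,0,-0.4,0],[0.3,0,0,-0.6,0],[0.3,0,0,-0.8,0],[0.3,0,0,-0.8,0],[0.3,0,0,-0.8,0],[0.3,0,0,-0.5,0]]]' >/dev/null; python3 go.py
```

```text
t 28.95 o [0.4884 0.238  0.0123] footyaw -11.7 units [-0.015 -0.009  0.01 ] F [-0.   0.2 -1.6] T [-0.02 -0.02  0.01] dn [-0.016 -0.007]
t 29.45 pos [0.4918 0.2458 0.1162] xyaw 78.3 zax [-0.01   0.019 -1.   ] F [-0.03  0.13  0.29] T [-0.034 -0.021  0.032] w 0.65 q7 -0.55
t 30.15 pos [0.4925 0.2423 0.2468] xyaw 78.3 zax [-0.011  0.017 -1.   ] F [0.1  0.02 0.12] T [-0.072 -0.064  0.027] w 0.65 q7 -0.62
```

Released. I'll move the arm aside to free the view and check the final state.

```bash
python3 -m inch '[[[0.3,0.8,0,-0.2,0],[0.3,0.8,0,0,0],[0.3,0.8,0,0,0],[0.3,0.8,0,0,0],[0.3,0.8,0,0,0],[0.3,0.8,0,0,0],[0.3,0.5,0,0,0],[0.3,0,0,0,0]]]' >/dev/null; python3 go.py
python3 - <<'E'
from h import *
a=snap('scene','s7.png');b=snap('top','t7.png')
for n in('ring_end','ring_other_end','ring','pick_grip','pick_tip'):
    for p in(a,b): print(n,[(np.round(r['location'],1).tolist(),round(r['conf'],2)) for r in nets.look_for(p,n)[:3]])
c=lambda im,x,y,w,h: cv2.resize(im['color'][y:y+h,x:x+w,::-1],(400,300),interpolation=cv2.INTER_CUBIC)
cv2.imwrite('pics/c7.png',np.vstack([np.hstack([c(a,325,155,80,60),c(b,215,155,80,60)]),np.hstack([c(a,155,180,56,42),c(b,410,165,56,42)])]))
E
```

```text
t 30.95 pos [0.5286 0.4024 0.2706] xyaw 78.0 zax [ 0.     0.026 -1.   ] F [-0.19 -0.07 -0.17] T [-0.03   0.002 -0.032] w 0.651 q7 -0.79
ring_end [([182.1, 188.1], 0.53)]
ring_end [([437.7, 179.1], 0.47)]
ring_other_end [([187.4, 192.3], 0.67), ([254.6, 236.2], 0.28), ([375.0, 193.7], 0.23)]
ring_other_end [([440.5, 188.6], 0.65), ([433.3, 183.0], 0.5)]
ring [([183.4, 193.1], 0.69), ([276.4, 207.8], 0.33)]
ring [([455.2, 182.2], 0.83)]
pick_grip [([371.5, 193.2], 0.84), ([363.7, 169.4], 0.57), ([420.5, 189.5], 0.51)]
pick_grip [([258.1, 265.5], 0.76), ([249.2, 183.9], 0.53)]
pick_tip [([379.0, 194.3], 0.77), ([363.3, 170.4], 0.64), ([421.8, 188.4], 0.6)]
pick_tip [([187.1, 249.4], 0.63), ([244.1, 185.6], 0.61), ([257.7, 270.9], 0.54)]
```

View pics/c7.png

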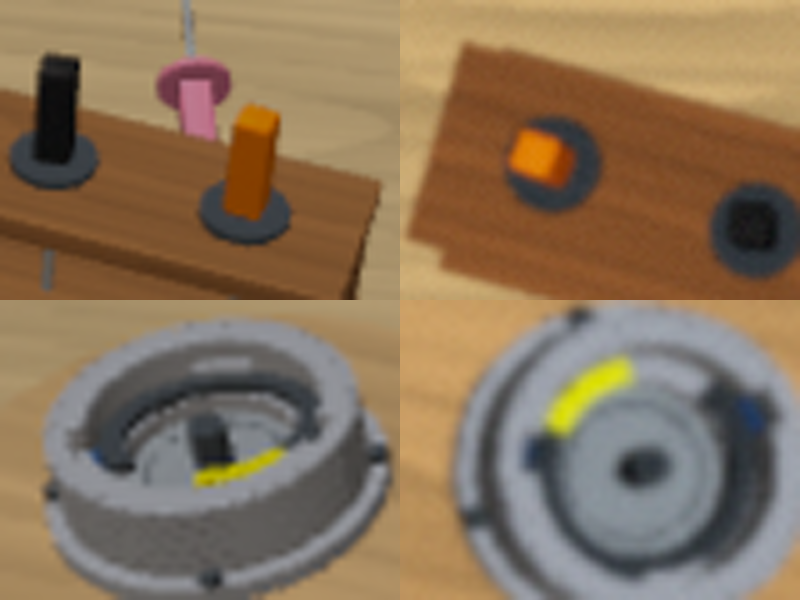

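Run:
```python
from h import *
H=np.array([.506,-.2075]); o=[]
for n,x,y,w,h in(('scene',158,183,48,36),('top',416,168,48,36)):
    p=vision.snapshot(n); row=[]
    for fn in('0','7'):
        src=cv2.imread(f'pics/{n[0]}{fn}.png'); k=400/w
        im=cv2.resize(src[y:y+h,x:x+w],(400,300),interpolation=cv2.INTER_CUBIC)
        for dz,c in((0,(255,255,0)),(.008,(255,0,255))):
            for r,z in((.028,.048),(.036,.048),(.028,.044)):
                a=np.radians(-25-11); u=(proj(p,[H[0]+r*np.cos(a),H[1]+r*np.sin(a),z+dz])-[x-.5,y-.5])*k
                cv2.circle(im,tuple(int(v) for v in u),2,c,-1)
        row.append(im)
    o.append(np.hstack(row))
cv2.imwrite('pics/c8.png',np.vstack(o))
```

```text
(no output)
```

View pics/c8.png

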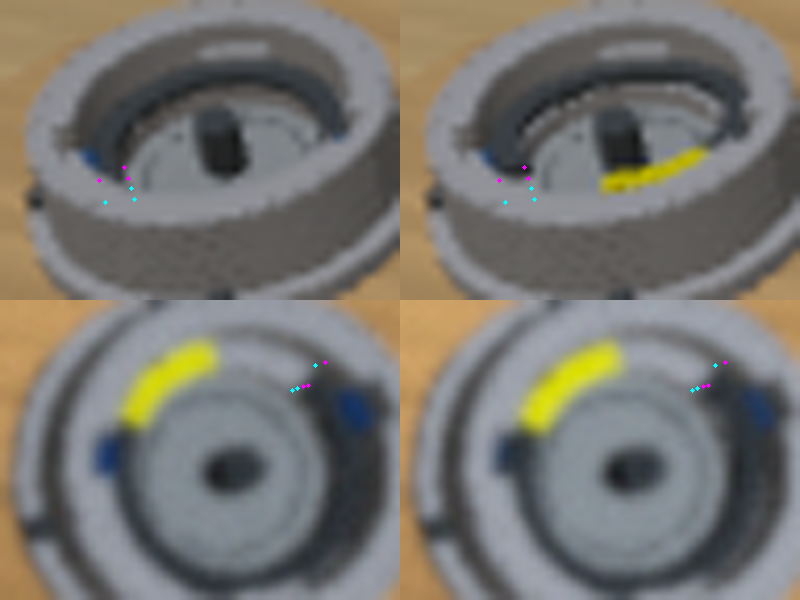

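In the last picture the unpainted end has risen to the +8 mm marker (scene (525,168)), which was hidden before. The yellow end is up as well, and the ring now partly covers both blue tabs. The pick stands centred in its hole. Handing in.

```bash
python3 -c "
from station import ctrl
print(ctrl.sign_off())"
```

```text
the job is handed in; nothing more can be done
None
```

The job is done and handed in at about 31 s of the 72 s allowed; the sign-off gives no verdict. The ring is resting on both blue tabs and the orange pick is back in its own hole.

- **Pocket:** I felt the bearing face at about 37 mm with roughly 4 N. I then swept the tip along the well wall, also at about 4 N, and it dropped into the pocket near 65°.
- **Lift:** The lift took about 8 N and rose about 24 mm past first contact. The force then fell to little more than the pick's weight. When I lowered and withdrew the pick, the ring stayed up.
- **Final pictures:** Both ends of the ring are raised and partly cover the tabs. The unpainted end lies at the mark I projected for about 8 mm above the seat. The pick stands centred in the rack, and nothing in the pictures showed the awl or the pink or turquoise tools moved. The robot is clear of everything.
- **Not confirmed or off:**
  - The ring heights come from picture overlays only, good to about 1–2 mm; the network's points for the ring ends were unreliable and I did not use them.
  - The pick was held about 7 mm off the jaws' centre; I noticed this in the pictures and corrected for it.
  - I did not re-measure the bystanders one by one.

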